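Slide the stage insert out over the ledge end

ROBOT

A 6-joint arm with a two-finger parallel gripper is mounted at the origin on the work surface. World frame = base frame: x ahead of the robot, y to its left, z up, the work surface at z = 0. Lengths are in mm, angles in rad, forces in N, time in s.
With the tool pointing down it reaches from about 300 to 850 mm from the base axis. Payload 5.4 kg.
Tool frame: the origin (TCP) lies at the very end of the fingers, on their centre line; the grasp point (between the pads) lies 19 mm behind it (bot.grip_point_offset is the distance from the TCP to the grasp point, in mm); z points along the fingers, y is the line along which they close (so a half turn about z gives the same grasp; the last joint's range is limited). The gripper opens to 85 mm and grips with 20 to 120 N. Pads are 22 mm wide; open, the fingers measure 114 mm over their backs; the gripper's body (76 mm by 85 mm) begins 54 mm behind the grasp point. The pads swing forward as they close: fully open they stand 13 mm farther back than shut.
Start: joints at [-1.324, 0.158, 1.597, -0, 1.386, -0.21], TCP at [253.595, -516.038, 231.299] pointing down, gripper open.
Joint ranges: [-2.91, 2.91], [-0.94, 2.29], [0.18, 2.7], [-1.29, 4.43], [0.17, 2.64], [-3, 3]. Speed limits (rad/s): [2.57, 2.57, 3.14, 3.14, 3.14, 3.14].

INTERFACE

Orientations are given as a unit quaternion [w, x, y, z].
In Python, from workcell import bot gives the robot as it stands. The module is installed in compiled form; this text tells all that it offers.
- The arm moves only by the tool send_rows, never from a script. Its arguments are lists of equal length, an entry for each row: "xyz": the shift along the tool's x, y, z in cm, a list of three; "twist": the turn, a rotation vector about the tool's x, y, z in rad, a list of three. In form: {"xyz": [[x, y, z], ...], "twist": [[wx, wy, wz], ...]}. A call has 1 to 12 rows; each row shifts and turns the commanded pose from where the row before left it, along the tool's axes as they then stand; what a row does not reach is not made up. A row lasts 1/10 s, in which the tool goes at most 50 mm and 8.59 degrees, less where a joint would pass 70% of its speed; a pose out of reach is approached as far as the arm can. A call is refused whole if a number of a shift passes 5 or a number of a turn 0.15, either way. A call with a gripper value outside its range is refused whole. "hand" is the opening, from 0 (shut) to 1 (fully open), set as the call begins (left out, the last holds). The fingers move at their own pace and stop on an object; the grip force is fixed at half the most. Time passes only in rows, so rows that do not move let the fingers close. It gives the time, the measured TCP pose, the force, the opening and the grip force at its end, in the units of the state.
- bot.get_obs(): the state, without advancing time (a new reading comes with each control period).
- bot.camera(name): name is "side" or "top"; returns the picture (480x640x3 uint8, red, green, blue); there is no depth.
- bot.camera_params(name): a dict with "intrinsics" (3x3 intrinsics, pixels), "T" (4x4, takes a point from camera to world coordinates). Camera axes: x right, y up, looking along -z (the intrinsics and any distortion apply to the point x, -y, -z); pixel columns grow to the right and rows downward; lengths in mm; the calibration is good to about 2 mm. A picture is of the moment at which its call begins. camera_params takes no time and is no camera call.
- bot.job_done(): hands the job in; it is judged then, once.
Trained networks look in the newest picture that a camera, given by its name, has taken for a name from the list of things; names that differ only in an ending like _2 or _b are one class to them, and where a whole thing is asked for, a point or a joint stands for the part that bears it (a point fixed in the world has none). Each returns a list of dicts, best first, with "score" (0 to 1); they miss things now and then, are a little off and sometimes report something else, mostly with a low value. They report only what shows in the picture. A call takes as long as a camera call. They do not tell look-alikes from the thing itself.
- bot.recognise(camera, thing): "xyz" ([x, y, z] in mm, in the coordinates of the camera as it stood for that picture, good to about 4 mm: the middle of the surface that is visible of it).
- bot.silhouettes(camera, thing): "pixels" (480x640 bool, what is visible of it).
- bot.tip_of(camera, thing): "xyz" ([x, y, z] in mm, in the coordinates of the camera as it stood for that picture, good to about 4 mm: a listed point, or the origin of a listed thing).
The state is a dict: "clock": time; "qpos": joint angles; "joint_vel": joint speeds; "tau": joint torques, N m; "eef_pos": TCP position; "eef_rot": TCP orientation; "ft_force": force on the tool from outside, world axes, zero at the start; "wrist_torque": the same for the moment, N m; "opening": finger opening in mm; "grasp_force": force on a finger pad.
Only numpy, scipy, OpenCV 4.12 (cv2) and the standard library are available. Lean on these libraries where they do the work, as an engineer would, in place of code of your own. Each camera call takes 0.05 s, during which the arm holds its last target. There are 200 camera calls.

TASK

On the two-lane ledge lie two microscope stage inserts, one black and one red. With the fingertips push the black insert along its lane, towards the ledge's open end, until it sticks out so far that the ledge's end edge lies under the insert's yellow band, so that the next person can take it by its edge. Only push it, never lift or tip it; leave it lying flat on the ledge and let go, and leave the red insert and the bottles, vials, beaker and tub where they are.

Things in the scene. Friction and masses are not known exactly. Their poses are not given: they have to be found in the camera images.
- ledge: White fixed ledge, 186 mm (x) by 320 mm (y); origin: centre of its footprint at bench height, z up. Lane floor at z 45 mm. Two lanes along y, each 82 mm wide, centred at x -46 and +46 mm, between blue ribs 4 mm high. The end at y -160 mm is open, without a lip; a blue stop, 14 mm above the lane floor, closes the end at y +160 mm.
- ledge_end (a point): Middle of the ledge's open end edge, at lane-floor height (ledge x 0, y -160 mm, z 45 mm); same axes as the ledge.
- black_insert: Black flat plate, loose, 76 mm (x) by 120 mm (y) by 7 mm thick, about 0.17 kg, with a flush round window. Origin: centre of its underside. It lies in either lane, axes parallel to the ledge's within 1 degree, its -y end 20 to 100 mm inside the open end. A yellow band crosses it from 25 to 45 mm behind its -y end. It slides by friction and tips off with more than 60 mm out.
- black_insert_band (a point): Middle of the black insert's yellow band, on its top face: x 0, y -25 mm, z 7 mm in the insert's frame.
- red_insert: The red stage insert in the other lane, same shape, band and frame as the black one. To be left alone.
- bottle_a: Amber bottle with black cap, 54 mm across, 115 mm tall, loose, standing on the bench beside the ledge; origin: centre of its underside. To be left alone.
- bottle_b: Amber bottle with black cap, 54 mm across, 115 mm tall, loose, standing on the bench beside the ledge; origin: centre of its underside. To be left alone.
- vial_a: Small brown vial with white cap, 28 mm across, 60 mm tall, loose, standing on the bench beside the ledge; origin: centre of its underside. To be left alone.
- vial_b: Small dark brown vial with white cap, 28 mm across, 60 mm tall, loose, standing on the bench beside the ledge; origin: centre of its underside. To be left alone.
- beaker: Glass beaker, 64 mm across, 85 mm tall, loose, standing on the bench beside the ledge; origin: centre of its underside. To be left alone.
- tub: White tub with green lid, 90 mm across, 80 mm tall, loose, standing on the bench beside the ledge; origin: centre of its underside. To be left alone.
Mind the look-alikes: they are no part of the job. There is more than one size of the black_insert; the job needs the middle-sized.

How it is judged (in metres and radians):
At the end, for the whole second after the job is handed in: The ledge end edge lies under the yellow band (band centre within 10 mm of it); the black insert rests flat on the lane floor (3 mm, 0.05 rad), along the lane within 0.1 rad; the red insert is within 10 mm, each other loose thing within 30 mm, of its start (y of black_insert_band in the frame of ledge between -0.17 and -0.15 m and z of black_insert in the frame of ledge between 0.042 and 0.048 m and angle between black_insert's own z axis and vertical below 0.05 rad and angle between the y axis of black_insert and the y axis of ledge, either way round below 0.1 rad and linear speed of black_insert below 0.01 m/s and distance of red_insert from where it was at the start of the episode below 0.01 m and distance of each of bottle_a, bottle_b, vial_a, vial_b, beaker, tub from where it was at the start of the episode below 0.03 m); the robot touches nothing.
It fails at once if the black insert is lifted more than 10 mm off the lane floor (z of black_insert in the frame of ledge above 0.055 m).
It fails at once if the black insert tips by more than 0.2 rad or drops off the ledge (angle between black_insert's own z axis and vertical above 0.2 rad or z of black_insert in the frame of ledge below 0.035 m).
It fails at once if the red insert is moved by more than 10 mm (distance of red_insert from where it was at the start of the episode above 0.01 m).
It fails at once if a bottle, vial, beaker or tub is moved by more than 30 mm or knocked over (distance of any of bottle_a, bottle_b, vial_a, vial_b, beaker, tub from where it was at the start of the episode above 0.03 m or angle between any of bottle_a, bottle_b, vial_a, vial_b, beaker, tub's own z axis and vertical above 0.5 rad).
It also fails if it takes over 38 s, if anything falls off the work surface, if the arm or the gripper's body presses on something with over 40 N, if the wrist force passes 120 N, or if a joint passes its speed limit or range.

## Working session

There is one attempt and no reset: what is moved stays moved. The work goes in short steps, Python scripts to look and compute and a tool call to move; the robot and the scene stay as the last step left them, time stands still between calls to the robot, and variables do not carry over. Pictures are saved under pics/ and viewed, at most 10 in all, crops included, and the job is handed in when it is done.

Besides the shell and the picture viewer there is one more tool, called after "Call:" by a JSON object that holds its "name" and its "arguments", one argument or row to a line. send_rows: Moves the arm, as the interface text tells. Its arguments: {"type":"object","properties":{"xyz":{"type":"array","items":{"type":"array","items":{"type":"number"}}},"twist":{"type":"array","items":{"type":"array","items":{"type":"number"}}},"hand":{"type":"number"}},"required":["xyz","twist"]}

```bash
mkdir -p pics
cat > h.py <<'E'
from workcell import bot
import numpy as np, cv2
def P(c):
    p=bot.camera_params(c); return np.array(p["intrinsics"]),np.array(p["T"])
def w(c,x): return (P(c)[1]@np.r_[x,1])[:3]
def pix2w(c,uv,z):
    K,T=P(c); d=np.linalg.inv(K)@np.r_[uv,1]; d=T[:3,:3]@(d*[1,-1,-1]); o=T[:3,3]
    return o+d*(z-o[2])/d[2]
def w2pix(c,X):
    K,T=P(c); x=(np.linalg.inv(T)@np.r_[X,1])[:3]*[1,-1,-1]; u=K@x; return u[:2]/u[2]
E
python3 - <<'E'
from h import *
for c in("top","side"):
    cv2.imwrite(f"pics/{c}0.png",bot.camera(c)[:,:,::-1])
    print(c,[k for k in bot.camera_params(c)],P(c)[1].round(2).tolist())
    for t in("black_insert","red_insert","ledge"):
        print(t,[(round(r["score"],2),w(c,r["xyz"]).round(0).tolist()) for r in bot.recognise(c,t)])
    for t in("black_insert_band","ledge_end","ledge","black_insert"):
        print("tip",t,[(round(r["score"],2),w(c,r["xyz"]).round(0).tolist()) for r in bot.tip_of(c,t)])
E
```

```text
top ['intrinsics', 'T'] [[0.03, 0.99, -0.1, 409.29], [-1.0, 0.03, 0.0, 9.05], [0.01, 0.1, 0.99, 1074.95], [0.0, 0.0, 0.0, 1.0]]
black_insert [(0.85, [505.0, 67.0, 54.0]), (0.56, [326.0, 217.0, 7.0]), (0.55, [281.0, -243.0, 9.0])]
red_insert [(0.81, [594.0, 55.0, 49.0])]
ledge [(0.94, [552.0, 104.0, 48.0])]
tip black_insert_band [(0.96, [290.0, -273.0, 5.0]), (0.75, [308.0, 223.0, 6.0]), (0.69, [501.0, 48.0, 53.0])]
tip ledge_end [(0.8, [521.0, -92.0, 41.0])]
tip ledge [(0.56, [445.0, 184.0, -1.0])]
tip black_insert [(0.79, [327.0, 219.0, -1.0]), (0.6, [281.0, -243.0, -1.0]), (0.56, [507.0, 69.0, 47.0])]
side ['intrinsics', 'T'] [[-0.81, 0.43, -0.41, 125.86], [-0.59, -0.58, 0.56, 515.89], [0.0, 0.69, 0.72, 738.12], [0.0, 0.0, 0.0, 1.0]]
black_insert [(0.89, [504.0, 75.0, 52.0]), (0.7, [329.0, 214.0, 10.0]), (0.48, [546.0, 136.0, 46.0])]
red_insert [(0.73, [595.0, 55.0, 51.0]), (0.67, [647.0, 343.0, 55.0])]
ledge [(0.93, [542.0, 136.0, 44.0])]
tip black_insert_band [(0.84, [314.0, 218.0, 0.0]), (0.74, [502.0, 44.0, 54.0])]
tip ledge_end [(0.55, [523.0, -95.0, 44.0]), (0.55, [459.0, -213.0, 2.0])]
tip ledge [(0.83, [551.0, 66.0, -2.0])]
tip black_insert [(0.68, [507.0, 68.0, 48.0]), (0.61, [327.0, 212.0, 0.0])]
```

View pics/top0.png

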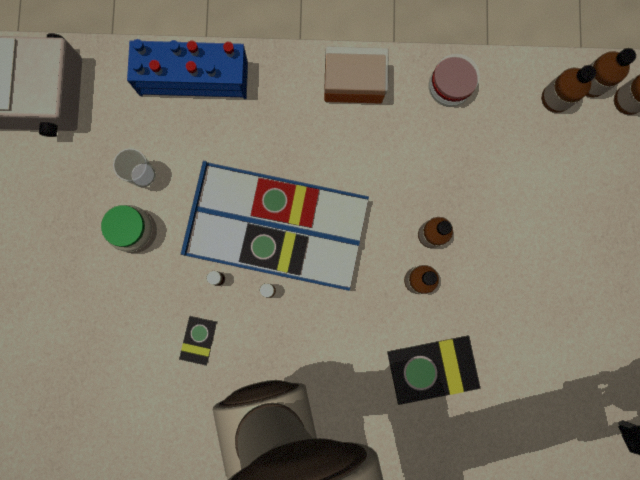

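View pics/side0.png

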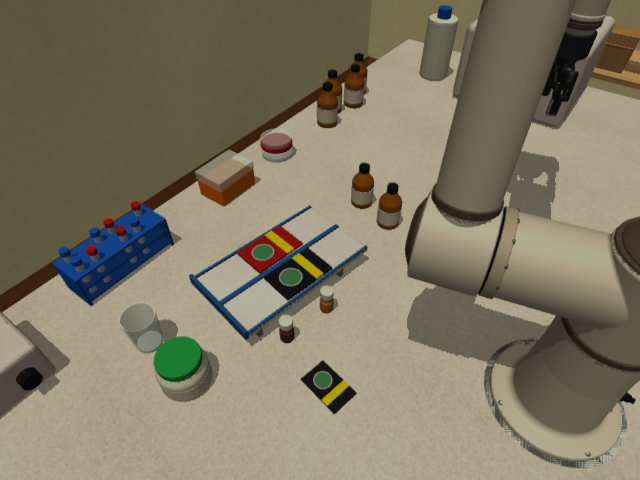

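Top view: the ledge's open end is at right (edge from about (368,197) to (351,289)). The middle-sized black insert lies in the lane near the robot at about (274,249), band at (287,253). The small one (199,340) and the large one (433,370) are lying on the bench. Next I fit the geometry.

```bash
cat > m.py <<'E'
from h import *
def fit(c,img,roi_c,z,rng,ang_ref=None,r=75):
    pass
def measure(c="top"):
    img=bot.camera(c); hsv=cv2.cvtColor(img,cv2.COLOR_RGB2HSV)
    sil=[s for s in bot.silhouettes(c,"ledge")][0]["pixels"].astype(np.uint8)
    hull=np.zeros_like(sil); cn=max(cv2.findContours(sil,0,2)[0],key=cv2.contourArea)
    cv2.fillPoly(hull,[cv2.convexHull(cn)],1)
    hull=cv2.dilate(hull,np.ones((15,15)))
    H,S,V=[hsv[...,i].astype(int) for i in range(3)]
    blue=(H>95)&(H<125)&(S>110)&(hull>0)
    yel=(H>22)&(H<36)&(S>150)&(V>90)&(hull>0)
    return img,blue,yel,hull
def towrld(c,mask,z):
    v,u=np.nonzero(mask); return np.array([pix2w(c,(a,b),z)[:2] for a,b in zip(u,v)])
E
python3 - <<'E'
from m import *
o=bot.get_obs(); print(o["clock"],o["eef_rot"],o["opening"])
for c in("top","side"):
    img,blue,yel,hull=measure(c)
    B=towrld(c,blue,49)
    box=cv2.minAreaRect(B.astype(np.float32)); print(c,"blue box",box,cv2.boxPoints(box).round(1).tolist())
    n,lab,st,ce=cv2.connectedComponentsWithStats(yel.astype(np.uint8))
    for i in range(1,n):
        if st[i,4]>40:
            Y=towrld(c,lab==i,52); r=cv2.minAreaRect(Y.astype(np.float32)); print(st[i,4],Y.mean(0).round(1),r)
    for t in("vial_a","bottle_a","beaker","tub"):
        print(t,[(round(r["score"],2),w(c,r["xyz"]).round(0).tolist()) for r in bot.tip_of(c,t)])
    dbg=img.copy(); dbg[blue]=[255,0,255]; dbg[yel]=[0,255,255]
    x,y,ww,hh=cv2.boundingRect(hull)
    cv2.imwrite(f"pics/d_{c}.png",np.vstack([cv2.resize(a[y:y+hh,x:x+ww],None,fx=2,fy=2,interpolation=0) for a in (img,dbg)])[:600,:,::-1]); print(x,y)
E
```

```text
0.8 [ 1.87993842e-05  9.74030010e-01  2.26418946e-01 -8.46817843e-06] 85.49402156456841
top blue box ((552.846923828125, 71.88835144042969), (327.88177490234375, 183.94729614257812), 79.43643951416016) [[432.3999938964844, -72.4000015258789], [613.2000122070312, -106.0999984741211], [673.2999877929688, 216.1999969482422], [492.5, 249.89999389648438]]
386 [593.   30.3] ((593.1624755859375, 30.408035278320312), (19.338573455810547, 74.81824493408203), 80.05419921875)
399 [501.8  48.9] ((501.9835205078125, 48.86564636230469), (19.85213851928711, 72.56843566894531), 79.22938537597656)
vial_a [(0.63, [448.0, 188.0, -2.0]), (0.54, [427.0, 82.0, -1.0])]
bottle_a [(0.93, [454.0, -210.0, -2.0]), (0.89, [551.0, -242.0, -2.0]), (0.3, [553.0, 63.0, 4.0])]
beaker [(0.59, [655.0, 343.0, 1.0])]
tub [(0.81, [539.0, 355.0, 4.0])]
174 154
side blue box ((553.628173828125, 68.4987564086914), (328.29541015625, 198.1629180908203), 79.84191131591797) [[427.1000061035156, -75.5999984741211], [622.2000122070312, -110.5999984741211], [680.0999755859375, 212.60000610351562], [485.0, 247.5]]
220 [591.6  25.2] ((590.9810180664062, 25.252262115478516), (18.60057258605957, 79.39652252197266), 80.1257095336914)
297 [499.7  44.2] ((499.92596435546875, 44.055118560791016), (21.300556182861328, 79.09272003173828), 78.95767211914062)
vial_a [(0.67, [425.0, 79.0, 4.0]), (0.67, [451.0, 177.0, -1.0])]
bottle_a [(0.59, [546.0, -241.0, -6.0]), (0.59, [457.0, -216.0, -1.0])]
beaker [(0.63, [654.0, 340.0, -1.0]), (0.45, [523.0, -95.0, 45.0])]
tub [(0.77, [543.0, 350.0, 3.0])]
182 199
```

View pics/d_top.png

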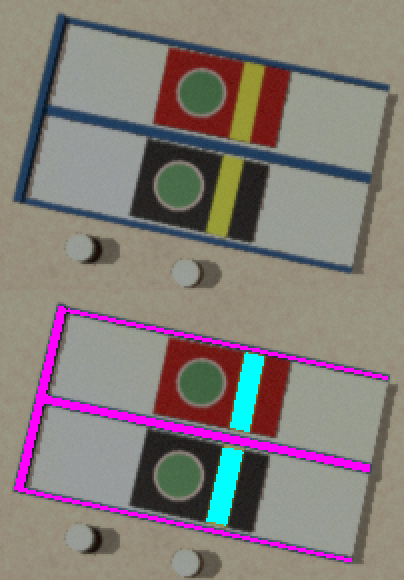

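Call:
{"name": "send_rows", "arguments": {
  "xyz": [
    [0, 0, 0],
    [0, 0, 0],
    [0, 0, 0],
    [0, 0, 0],
    [0, 0, 0]
  ],
  "twist": [
    [0, 0, 0.128],
    [0, 0, 0.128],
    [0, 0, 0.128],
    [0, 0, 0.128],
    [0, 0, 0.128]
  ],
  "hand": 0
}}

```text
clock: 1.9
eef_pos: [253.6, -516.0, 231.3]
eef_rot: [-0.0, 0.996, -0.094, 0.0]
ft_force: [0.3, -0.0, 0.2]
opening: 12.2
grasp_force: 0.0
```

```bash
cat > t.py <<'E'
from h import *
from scipy.spatial.transform import Rotation as R
E_=np.array([478.3,-82.6]); U=np.array([.183,.983])
def tool(t,z):
    o=bot.get_obs(); q=np.array(o["eef_rot"]); r=R.from_quat(q[[1,2,3,0]])
    g=np.r_[E_+t*U,z]; d=r.inv().apply(g-np.array(o["eef_pos"]))
    p=np.array(o["eef_pos"])
    print("clock",o["clock"],"pos",p.round(1),"t",((p[:2]-E_)@U).round(1),"lat",(np.cross(U,p[:2]-E_)).round(1),"delta tool cm",(d/10).round(2),"toolx,y",r.as_matrix()[:,:2].T.round(3).tolist(),"q",np.round(o["qpos"],2),o["opening"],np.round(o["ft_force"],1))
E
python3 -c "
from t import *
tool(255,150)"
```

```text
clock 1.9 pos [ 253.6 -516.   231.3] t -467.2 lat 141.5 delta tool cm [ 13.84 -72.28   8.13] toolx,y [[0.982, -0.187, 0.0], [-0.187, -0.982, -0.0]] q [-1.32  0.16  1.6   0.    1.39  0.44] 12.226775833215703 [ 0.3 -0.   0.2]
```

Call:
{"name": "send_rows", "arguments": {
  "xyz": [
    [0.77, -4, 0],
    [0.77, -4, 0],
    [0.77, -4, 0],
    [0.77, -4, 0],
    [0.77, -4, 0],
    [0.77, -4, 0],
    [0.77, -4, 0],
    [0.77, -4, 0],
    [0.77, -4, 0],
    [0.77, -4, 0],
    [0.77, -4, 0],
    [0.77, -4, 0]
  ],
  "twist": [
    [0, 0, 0],
    [0, 0, 0],
    [0, 0, 0],
    [0, 0, 0],
    [0, 0, 0],
    [0, 0, 0],
    [0, 0, 0],
    [0, 0, 0],
    [0, 0, 0],
    [0, 0, 0],
    [0, 0, 0],
    [0, 0, 0]
  ]
}}

```text
clock: 3.1
eef_pos: [432.3, -59.3, 231.6]
eef_rot: [0.0, 0.996, -0.092, 0.0]
ft_force: [0.8, -0.7, -0.3]
opening: -0.1
grasp_force: 0.0
```

Call:
{"name": "send_rows", "arguments": {
  "xyz": [
    [0.77, -4, 0],
    [0.77, -4, 1],
    [0.77, -4, 2],
    [0.77, -4, 2],
    [0.77, -4, 2],
    [0.77, -4, 1],
    [0, 0, 0]
  ],
  "twist": [
    [0, 0, 0],
    [0, 0, 0],
    [0, 0, 0],
    [0, 0, 0],
    [0, 0, 0],
    [0, 0, 0],
    [0, 0, 0]
  ]
}}

```text
clock: 3.8
eef_pos: [520.4, 170.3, 149.0]
eef_rot: [-0.0, 0.996, -0.089, -0.002]
ft_force: [-0.8, -0.8, 0.0]
opening: -0.1
grasp_force: 0.0
```

```bash
python3 -c "
from t import *
tool(255,48.5)"
```

```text
clock 3.8 pos [520.4 170.3 149. ] t 256.3 lat 4.9 delta tool cm [ 0.52  0.14 10.05] toolx,y [[0.984, -0.178, -0.003], [-0.178, -0.984, -0.0]] q [0.09 0.17 1.76 0.   1.22 1.84] -0.06412602008265877 [-0.8 -0.8  0. ]
```

Call:
{"name": "send_rows", "arguments": {
  "xyz": [
    [0.25, 0, 2],
    [0.25, 0, 2],
    [0, 0, 2],
    [0, 0, 1.5],
    [0, 0, 0.5],
    [0, 0, 0],
    [0, 0, 0]
  ],
  "twist": [
    [0, 0, 0],
    [0, 0, 0],
    [0, 0, 0],
    [0, 0, 0],
    [0, 0, 0],
    [0, 0, 0],
    [0, 0, 0]
  ]
}}

```text
clock: 4.5
eef_pos: [526.7, 165.7, 72.3]
eef_rot: [-0.0, 0.996, -0.092, 0.001]
ft_force: [-1.2, 0.6, 0.8]
opening: -0.2
grasp_force: 0.0
```

```bash
python3 -c "
from t import *
tool(255,48.5)
for c in ('top','side'): 
    i=bot.camera(c); print(c,w2pix(c,bot.get_obs()['eef_pos']))
    a=i[100:340,140:460] if c=='top' else i[180:420,140:460]
    cv2.imwrite('pics/e_%s.png'%c,cv2.resize(a,None,fx=2,fy=2)[:,:,::-1])"
```

```text
clock 4.5 pos [526.7 165.7  72.3] t 252.9 lat -2.1 delta tool cm [-0.22 -0.2   2.38] toolx,y [[0.983, -0.182, 0.002], [-0.182, -0.983, -0.0]] q [ 0.09  0.28  1.79 -0.    1.07  1.84] -0.2197475365129899 [-1.2  0.6  0.8]
top [223.57188656 235.55627201]
side [257.24625895 290.881017  ]
```

View pics/e_side.png

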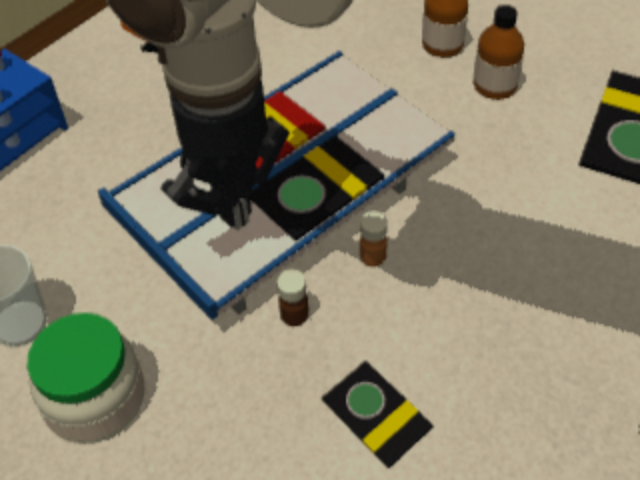

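Side view: the shut fingertips are over the lane at about (240,222) in the crop, behind the black insert, and clear of the red insert and the vials. Lowering them.

Call:
{"name": "send_rows", "arguments": {
  "xyz": [
    [-0.2, 0, 0.7],
    [0, 0, 0.7],
    [0, 0, 0.5],
    [0, 0, 0.3],
    [0, 0, 0],
    [0, 0, 0]
  ],
  "twist": [
    [0, 0, 0],
    [0, 0, 0],
    [0, 0, 0],
    [0, 0, 0],
    [0, 0, 0],
    [0, 0, 0]
  ]
}}

```text
clock: 5.2
eef_pos: [524.0, 166.1, 49.3]
eef_rot: [-0.0, 0.996, -0.091, -0.0]
ft_force: [1.6, -0.3, 0.1]
opening: 0.3
grasp_force: 0.0
```

```bash
python3 -c "
from t import *
tool(231,48)"
```

```text
clock 5.2 pos [524.  166.1  49.3] t 252.9 lat 0.5 delta tool cm [0.05 2.19 0.13] toolx,y [[0.983, -0.182, -0.0], [-0.182, -0.983, 0.0]] q [0.09 0.31 1.81 0.   1.02 1.84] 0.2674823467670112 [ 1.6 -0.3  0.1]
```

Call:
{"name": "send_rows", "arguments": {
  "xyz": [
    [0, 0.4, 0.1],
    [0, 0.8, 0],
    [0, 0.8, 0],
    [0, 0.8, 0],
    [0, 0.8, 0],
    [0, 0.8, 0],
    [0, 0.8, 0],
    [0, 0.8, 0],
    [0, 0.8, 0],
    [0, 0.6, 0],
    [0, 0.3, 0],
    [0, 0, 0]
  ],
  "twist": [
    [0, 0, 0],
    [0, 0, 0],
    [0, 0, 0],
    [0, 0, 0],
    [0, 0, 0],
    [0, 0, 0],
    [0, 0, 0],
    [0, 0, 0],
    [0, 0, 0],
    [0, 0, 0],
    [0, 0, 0],
    [0, 0, 0]
  ]
}}

```text
clock: 6.4
eef_pos: [509.9, 89.9, 48.3]
eef_rot: [0.0, 0.996, -0.092, -0.0]
ft_force: [0.1, 0.1, 0.8]
opening: -0.3
grasp_force: 0.0
```

```bash
cat > l.py <<'E'
from m import *; from t import tool
import sys
tool(float(sys.argv[1]),48)
for c in("top","side"):
    img,blue,yel,hull=measure(c)
    n,lab,st,ce=cv2.connectedComponentsWithStats(yel.astype(np.uint8))
    for i in range(1,n):
        if st[i,4]>40:
            Y=towrld(c,lab==i,52); print(c,st[i,4],Y.mean(0).round(1),cv2.minAreaRect(Y.astype(np.float32))[1:])
    cv2.imwrite(f"pics/{c}_{sys.argv[2]}.png",cv2.resize(img[100:340,140:460],None,fx=2,fy=2)[:,:,::-1])
E
python3 l.py 130 f
```

```text
clock 6.4 pos [509.9  89.9  48.3] t 175.4 lat 0.6 delta tool cm [0.05 4.54 0.03] toolx,y [[0.983, -0.183, -0.0], [-0.183, -0.983, 0.0]] q [-0.06  0.24  1.9  -0.    1.    1.7 ] -0.3377381157087523 [0.1 0.1 0.8]
top 281 [601.4  27.6] ((19.196918487548828, 74.05367279052734), 80.05419921875)
top 360 [493.7   2.1] ((19.737098693847656, 73.52837371826172), 79.79535675048828)
side 241 [489.1  -2.1] ((20.69394874572754, 79.34676361083984), 78.4056625366211)
```

View pics/side_f.png

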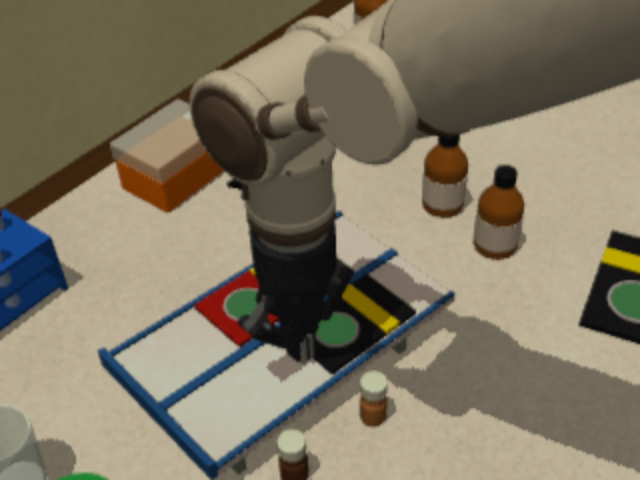

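Side view: the tips push the insert at its rear edge, (305,345) in the crop; it is flat and straight. It has moved 47.5 mm and has about 84 mm to go, so I push 78 mm now.

Call:
{"name": "send_rows", "arguments": {
  "xyz": [
    [0, 0.4, 0],
    [0, 0.7, 0],
    [0, 0.8, 0],
    [0, 0.8, 0],
    [0, 0.8, 0],
    [0, 0.8, 0],
    [0, 0.8, 0],
    [0, 0.8, 0],
    [0, 0.7, 0],
    [0, 0.6, 0],
    [0, 0.4, 0],
    [0, 0.2, 0]
  ],
  "twist": [
    [0, 0, 0],
    [0, 0, 0],
    [0, 0, 0],
    [0, 0, 0],
    [0, 0, 0],
    [0, 0, 0],
    [0, 0, 0],
    [0, 0, 0],
    [0, 0, 0],
    [0, 0, 0],
    [0, 0, 0],
    [0, 0, 0]
  ]
}}

```text
clock: 7.8
eef_pos: [495.7, 13.3, 48.3]
eef_rot: [-0.0, 0.996, -0.092, -0.0]
ft_force: [0.9, 0.6, -0.9]
opening: -0.0
grasp_force: 0.3
```

```bash
python3 l.py 91.4 g
```

```text
clock 7.8 pos [495.7  13.3  48.3] t 97.5 lat 0.5 delta tool cm [0.05 0.61 0.03] toolx,y [[0.983, -0.182, -0.0], [-0.182, -0.983, -0.0]] q [-0.22  0.19  1.96  0.    0.99  1.54] -0.011783593265527893 [ 0.9  0.6 -0.9]Traceback (most recent call last):
  File "l.py", line 5, in <module>
    img,blue,yel,hull=measure(c)
                      ~~~~~~~^^^
  File "m.py", line 6, in measure
    sil=[s for s in bot.silhouettes(c,"ledge")][0]["pixels"].astype(np.uint8)
        ~~~~~~~~~~~~~~~~~~~~~~~~~~~~~~~~~~~~~~~^^^
IndexError: list index out of range
```

```bash
python3 - <<'E'
s=open('m.py').read()
a=s.index("    sil=");b=s.index("    hull=cv2.dilate")
s=s[:a]+'''    hull=np.zeros(img.shape[:2],np.uint8)
    cv2.fillPoly(hull,[np.array([w2pix(c,(*p,49)) for p in [(432,-72),(424,-117),(604,-151),(613,-106),(673,216),(492,250)]]).astype(int)],1)
'''+s[b:]
open('m.py','w').write(s)
E
python3 l.py 91.4 g
```

```text
clock 7.9 pos [495.8  13.4  48.4] t 97.6 lat 0.4 delta tool cm [0.04 0.62 0.04] toolx,y [[0.983, -0.182, 0.0], [-0.182, -0.983, 0.0]] q [-0.22  0.19  1.96 -0.    0.99  1.54] 0.1885903042724964 [-0.7  0.1  0.4]
top 182 [612.5  27. ] ((19.296695709228516, 35.72736358642578), 80.53764343261719)
top 313 [475.6 -74.4] ((19.664655685424805, 73.66156005859375), 80.0824203491211)
side 203 [472.7 -78.1] ((21.71747589111328, 75.2640151977539), 76.71126556396484)
side 221 [591.4  25.3] ((18.60057258605957, 80.10153198242188), 80.1257095336914)
```

View pics/top_g.png

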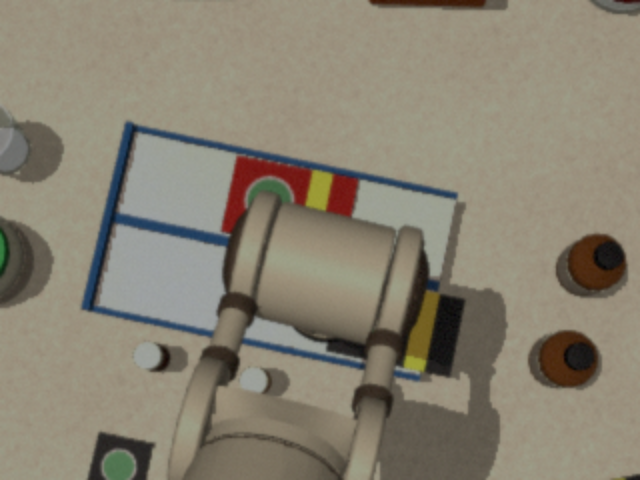

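View pics/side_g.png

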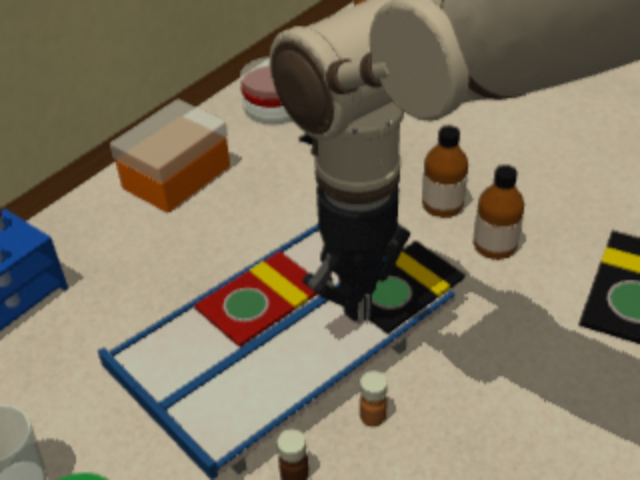

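Both views show the insert flat and sticking out, with the band about 5.5–6 mm short of the edge. I give it a final 6 mm, then back off and lift.

Call:
{"name": "send_rows", "arguments": {
  "xyz": [
    [0, 0.2, 0],
    [0, 0.2, 0],
    [0, 0.2, 0],
    [0, 0, 0],
    [0, 0, 0],
    [0, -0.5, 0],
    [0, -1, 0],
    [0, -1.5, 0],
    [0, -1, -1],
    [0, 0, -3],
    [0, 0, -4],
    [0, 0, -4]
  ],
  "twist": [
    [0, 0, 0],
    [0, 0, 0],
    [0, 0, 0],
    [0, 0, 0],
    [0, 0, 0],
    [0, 0, 0],
    [0, 0, 0],
    [0, 0, 0],
    [0, 0, 0],
    [0, 0, 0],
    [0, 0, 0],
    [0, 0, 0]
  ]
}}

```text
clock: 9.2
eef_pos: [501.6, 47.9, 170.1]
eef_rot: [0.0, 0.996, -0.091, -0.0]
ft_force: [0.8, -0.0, -0.4]
opening: 0.2
grasp_force: 0.0
```

Call:
{"name": "send_rows", "arguments": {
  "xyz": [
    [0, -3, -2],
    [0, -4, 0],
    [0, -4, 0],
    [0, -4, 0],
    [0, -3, 0],
    [0, 0, 0],
    [0, 0, 0]
  ],
  "twist": [
    [0, 0, 0],
    [0, 0, 0],
    [0, 0, 0],
    [0, 0, 0],
    [0, 0, 0],
    [0, 0, 0],
    [0, 0, 0]
  ]
}}

```text
clock: 9.9
eef_pos: [534.5, 224.8, 188.7]
eef_rot: [0.0, 0.996, -0.091, 0.0]
ft_force: [0.8, 0.1, -0.8]
opening: 0.3
grasp_force: 0.0
```

```bash
python3 l.py 91.4 h; python3 -c "
from h import *
for c in ('top','side'):
  for t in('vial_a','bottle_a','beaker','tub'):
    print(t,[(round(r['score'],2),w(c,r['xyz']).round(0).tolist()) for r in bot.tip_of(c,t)])"
```

```text
clock 9.9 pos [534.5 224.8 188.7] t 312.5 lat 1.0 delta tool cm [ 0.04 22.11 14.08] toolx,y [[0.984, -0.18, 0.0], [-0.18, -0.984, 0.0]] q [ 0.19  0.21  1.63 -0.    1.31  1.94] 0.34029501352812 [ 0.8  0.1 -0.8]
top 370 [594.  30.] ((19.28105354309082, 74.44989776611328), 80.05419921875)
top 409 [478.9 -80. ] ((19.94734764099121, 74.85206604003906), 79.42967987060547)
side 246 [476.2 -84.4] ((21.59224510192871, 78.83172607421875), 79.22499084472656)
side 217 [592.1  25.2] ((18.946922302246094, 79.392333984375), 80.05648803710938)
vial_a [(0.73, [427.0, 84.0, -3.0]), (0.7, [449.0, 187.0, 0.0])]
bottle_a [(0.86, [552.0, -241.0, -4.0]), (0.81, [457.0, -210.0, 0.0])]
beaker []
tub [(0.63, [540.0, 358.0, -1.0])]
vial_a [(0.78, [452.0, 174.0, -1.0]), (0.75, [426.0, 77.0, 4.0])]
bottle_a [(0.82, [542.0, -243.0, -3.0]), (0.77, [459.0, -211.0, -2.0])]
beaker [(0.94, [654.0, 340.0, -2.0])]
tub [(0.79, [543.0, 352.0, 1.0])]
```

View pics/top_h.png

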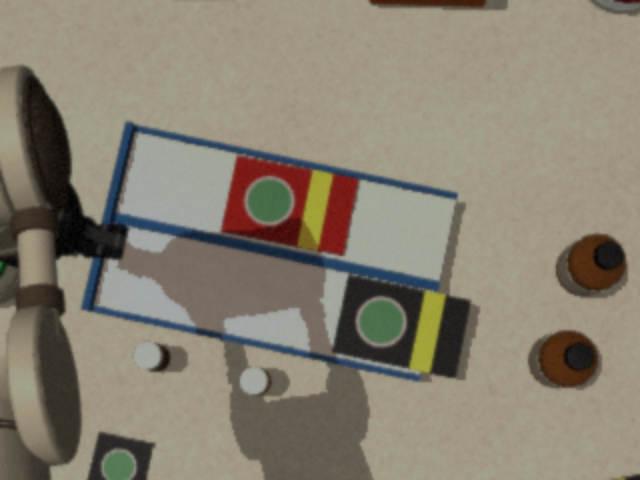

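The band at (427,333) lies over the end edge, within about 1 mm in both views. The red insert and the glassware have not moved, and the gripper is clear.

```bash
python3 -c "
from workcell import bot
print(bot.job_done())"
```

```text
the job is handed in; nothing more can be done
None
```

I pushed the middle-sized black insert out until the ledge's end edge lay under its yellow band (band centre about 1 mm from the edge by both cameras), flat and released, with the other items still in place; I handed it in at about 10 s, and no verdict was returned.

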